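Cover the sample rack and start the incubation timer

TASK

Start the incubation: with the fingertips, swing the sample rack's open lid over gently and push it fully shut, then press the start key (the right-hand end key, seen with the display beyond the keys) of the timer in front of the analyser lightly all the way down, let it spring back and withdraw. Only touch and push: lift and carry nothing, do not press the other keys, do not shove the rack or timer about, and leave everything else where it stands.

Things in the scene. Friction and masses are not known exactly. Their poses are not given: they have to be found in the camera images.
- tube_rack: Blue sample rack full of capped tubes, 95 x 172 mm, loose, about 0.7 kg. Origin: centre of its underside; x across its short side, from its front (labelled face) to the hinge side; y along its length; z up. Box walls to 50 mm high, tubes to 76 mm. Front faces robot's right (within 0.25 rad), so the lid opens to the left. Stiff lid hinge lies along y at x = +43, z = 53.5 mm.
- tube_rack_lid (a joint): Lid angle (rad): 0 shut; 1.83 fully open, leaning 15 degrees back past upright. Clear box-shaped lid, 172 mm long: shut, its flat top plate spans x -42 to +41 mm at z 84.6 mm (rack frame), with a skirt round it down to z 52 mm. Friction holds it at any angle; about 1 to 2 N at the free edge swings it.
- lid_edge (a point): Middle of the free long edge of the lid's outer top face: 85 mm before the hinge and 31 mm above it when the lid is shut; it swings on a 90 mm radius about the hinge. At the start (lid at 1.25 to 1.82 rad) it stands 0.127 to 0.145 m above the table.
- timer: White bench timer in front of the analyser (not the one far back beside it), loose, 62 (x) x 66 (y) x 14 mm plus keys, 0.06 kg. Origin: centre of its underside; x points from the key side to the display side, y along the row of keys, z up. Yaw within 0.5 rad: the keys are at the robot's side. Three keys, 10 (x) x 14 (y) mm, 20 mm apart, at x = -14 mm.
- start_key (a point): Centre of the top of the start key: the right-hand end key of the three, seen with the display beyond the keys (timer x = -14, y = -20 mm, z = 16.6 mm). 6 mm gap to the middle key on the left; nothing on its right, where the timer's case ends 13 mm from this point.
- timer_key2 (a joint): Travel of the start key (m): 0 up, 0.002 fully down, where it stands 0.6 mm above the case. Springs back by itself; about 1.4 N starts it, 2.8 N holds it fully down.
- timer_key1 (a joint): Travel of the middle key (m), same spring. Must not be pressed.
- timer_key0 (a joint): Travel of the left-hand key (m), same spring. Must not be pressed.
- dropper_a: Bystander: dropper bottle, 24 mm wide, 56 mm tall, loose; origin under its centre.
- dropper_c: Bystander: dropper bottle, 24 mm wide, 56 mm tall, loose, standing between rack and timer; origin under its centre.
- dropper_d: Bystander: dropper bottle, 24 mm wide, 59 mm tall, loose; origin under its centre.
- cassette_a: Bystander: flat test cassette, 70 x 21 x 5 mm, loose; origin under its centre.
- cup_a: Bystander: clear plastic cup, 66 mm wide, 72 mm tall, loose; origin under its centre.
- usb_stick: Bystander: black data stick, 19 x 54 x 10 mm, loose; origin under its centre.
Things that resemble listed ones, but are neither listed nor needed, are in the scene too. Leave any brown or orange look-alike of the timer alone.

How it is judged:
On the way, in this order (a step that is already met when the one before it is completed fails the run):
1. the rack's lid is pushed shut (value of joint tube_rack_lid below 0.06 rad), for 0.2 s.
2. the timer's start key is pressed down (value of joint timer_key2 above 0.0014 m), for 0.05 s.
At the end, for the whole second after the job is handed in: The rack's lid is shut (within 0.06 rad), all three timer keys are up again, the timer lies flat within 15 mm and the rack stands upright within 30 mm of where it was, both at rest (value of joint tube_rack_lid below 0.06 rad and value of joint each of timer_key0, timer_key1, timer_key2 below 0.0006 m and distance of timer from where it was at the start of the episode below 0.015 m and angle between each of timer, tube_rack's own z axis and vertical below 0.05 rad and linear speed of each of timer, tube_rack below 0.01 m/s and distance of tube_rack from where it was at the start of the episode below 0.03 m); the robot touches nothing.
It fails at once if another key of the timer is pressed, or the start key before the lid is shut (value of joint any of timer_key0, timer_key1 above 0.001 m or (value of joint timer_key2 above 0.001 m and value of joint tube_rack_lid above 0.12 rad)).
It fails at once if rough handling: the timer is pressed with over 30 N, the rack with over 45 N, or the lid slammed (over 6 rad/s) (contact force between the fingers and timer above 30 N or contact force between the fingers and tube_rack above 45 N or velocity of joint tube_rack_lid below -6 rad/s).
It fails at once if the timer is lifted, tipped or pushed more than 20 mm (height (world z) of timer above 0.008 m or angle between timer's own z axis and vertical above 0.2 rad or distance of timer from where it was at the start of the episode above 0.02 m).
It fails at once if the rack is lifted, tipped or pushed more than 40 mm (height (world z) of tube_rack above 0.012 m or angle between tube_rack's own z axis and vertical above 0.2 rad or distance of tube_rack from where it was at the start of the episode above 0.04 m).
It fails at once if a bystander is moved more than 20 mm or knocked over (distance of any of dropper_a, dropper_c, dropper_d, cassette_a, cup_a, usb_stick from where it was at the start of the episode above 0.02 m or angle between any of dropper_a, dropper_c, dropper_d, cup_a's own z axis and vertical above 0.4 rad).
It also fails if it takes over 45 s, if anything falls off the work surface, if the arm or the gripper's body presses on something with over 40 N, if the wrist force passes 120 N, or if a joint passes its speed limit or range.

ROBOT

A 6-joint arm with a two-finger parallel gripper is mounted at the origin on the work surface; the furniture and walls round the work are solid. World frame = base frame: x ahead of the robot, y to its left, z up, the work surface at z = 0. Lengths are in m, angles in rad, forces in N, time in s.
With the tool pointing down it reaches from about 0.3 to 0.875 m from the base axis. Payload 4.2 kg.
Tool frame: the origin (TCP) lies at the centre of the arm's flange, where the gripper is bolted on; the fingertips stand 173 mm ahead of it and the grasp point (between the pads) lies 155 mm ahead of it; z points along the fingers, y is the line along which they close (so a half turn about z gives the same grasp; the last joint's range is limited). The gripper opens to 85 mm and grips with 20 to 120 N. Pads are 22 mm wide; open, the fingers measure 114 mm over their backs; the gripper's body (76 mm by 85 mm) begins 54 mm behind the grasp point. The pads swing forward as they close: fully open they stand 13 mm farther back than shut.
Start: joints at [-1.314, 0.32, 1.565, -0, 1.257, -0.02], TCP at [0.157, -0.553, 0.405] pointing down, gripper open.
Joint ranges: [-3.11, 3.11], [-0.84, 2.01], [0.21, 2.61], [-1.34, 4.49], [0.05, 2.63], [-2.56, 2.56]. Speed limits (rad/s): [2.57, 2.57, 3.14, 3.14, 3.14, 3.14].

INTERFACE

Orientations are given as a unit quaternion [x, y, z, w].
In Python, from cell import status, optics, workorder gives the robot as it stands.
- The arm moves only by the tool jog_arm, never from a script. Its argument "series" is text: rows parted by semicolons, each of 7 numbers parted by spaces: the opening, from -1 (shut) to 1 (fully open), then the shift along the tool's x, y, z in m, then the turn, a rotation vector about the tool's x, y, z in rad. A call has 1 to 20 rows; each row is the pose to reach, as a shift and turn from the pose commanded when the call began, along the tool's axes at that moment; what a row does not reach only later rows make up. A row lasts 1/8 s, in which the tool goes at most 62.5 mm and 10.7 degrees, less where a joint would pass 70% of its speed; a pose out of reach is approached as far as the arm can. A call with a gripper value outside its range is refused whole. The fingers move at their own pace and stop on an object; the grip force is fixed at half the most. Time passes only in rows, so rows that repeat a pose let the fingers close. It gives the time, the measured TCP pose, the force, the opening and the grip force at its end, in the units of the state.
- status.get_state(): the state, without advancing time (a new reading comes with each control period).
- optics.capture(name): name is "scene" or "top" or "wrist"; returns a dict with "pixels" (400x640x3 uint8, blue, green, red), "K" (3x3 intrinsics, pixels), "world_from_camera" (4x4, takes a point from camera to world coordinates); the wrist camera has in their place "mount" (4x4, takes a point from camera to tool coordinates, whose origin is the TCP and whose axes are the flange's). Camera axes: x right, y down, z forward; pixel columns grow to the right and rows downward; lengths in m; the calibration is good to about 2 mm. A picture is of the moment at which its call begins: read the wrist's pose just before it. There is no depth.
- workorder.sign_off(): hands the job in; it is judged then, once.
The state is a dict: "clock": time; "joint_pos": joint angles; "qvel": joint speeds; "joint_torque": joint torques, N m; "tcp_pos": TCP position; "tcp_rot": TCP orientation; "force": force on the tool from outside, world axes, zero at the start; "torque": the same for the moment, N m; "grip_width": finger opening in m; "gripper_force": force on a finger pad.
Only numpy, scipy, OpenCV 4.12 (cv2) and the standard library are available. Lean on these libraries where they do the work, as an engineer would, in place of code of your own. Each camera call takes 0.05 s, during which the arm holds its last target. There are 200 camera calls.

## Working session

There is one attempt and no reset: what is moved stays moved. The work goes in short steps, Python scripts to look and compute and a tool call to move; the robot and the scene stay as the last step left them, time stands still between calls to the robot, and variables do not carry over. Pictures are saved under pics/ and viewed, at most 10 in all, crops included, and the job is handed in when it is done.

Besides the shell and the picture viewer there is one more tool, called after "Emit:" in YAML: its name, and indented under it one key for each argument. jog_arm: Moves the arm, as the interface text tells. Its arguments: {"type":"object","properties":{"series":{"type":"string"}},"required":["series"]}

```bash
ls; mkdir -p pics; python3 - <<'E'
from cell import status, optics
import cv2,numpy as np
print(status.get_state())
for n in ("top","scene"):
    c=optics.capture(n); cv2.imwrite(f"pics/{n}.png",c["pixels"]); print(n,c["K"],c["world_from_camera"])
E
```

```text
pics
{'clock': 0.0, 'joint_pos': array([-1.31397624e+00,  3.20267619e-01,  1.56569038e+00, -3.79156256e-05,
        1.25739060e+00, -2.00513196e-02]), 'qvel': array([-0.000365  ,  0.00193558,  0.00085155,  0.00122091, -0.00089659,
       -0.00094341]), 'joint_torque': array([-2.74221340e-03, -4.15533507e+01, -2.34162015e+01, -3.93568062e-04,
        8.18387984e-03,  5.59118490e-06]), 'tcp_pos': array([ 0.15709676, -0.55293771,  0.40389153]), 'tcp_rot': array([ 9.90431881e-01,  1.37999704e-01, -1.21598745e-04, -8.69698717e-04]), 'force': array([-0.22275548, -0.35690153,  0.49622308]), 'torque': array([-0.0020674 ,  0.02148946, -0.037772  ]), 'gripper_force': 0.0, 'grip_width': 0.08538050881519675}
top [[434.39670451   0.         315.84197075]
 [  0.         434.39670451 202.15012872]
 [  0.           0.           1.        ]] [[-0.02712386 -0.99710128  0.07108684  0.46436485]
 [-0.99947691  0.02579804 -0.01950312 -0.06629535]
 [ 0.01761269 -0.07157866 -0.99727944  1.29957125]
 [ 0.          0.          0.          1.        ]]
scene [[369.58416323   0.         314.23773716]
 [  0.         369.58416323 195.61428691]
 [  0.           0.           1.        ]] [[ 0.52223073 -0.39457766  0.75603144 -0.1390107 ]
 [-0.85251333 -0.26469827  0.45072813 -0.46832027]
 [ 0.02227296 -0.87991096 -0.47461629  0.51305385]
 [ 0.          0.          0.          1.        ]]
```

View pics/top.png

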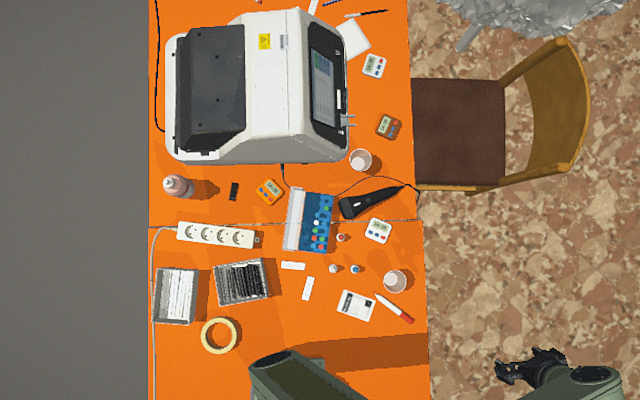

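View pics/scene.png

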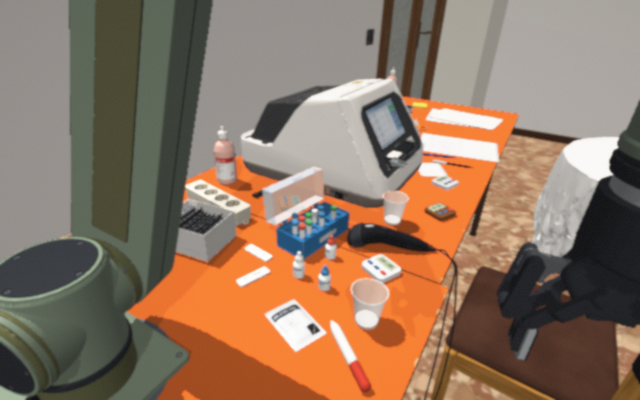

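The top view shows the rack at about (310,220) with its lid open to the left, and the white timer at (378,231). A dropper at (342,237) stands between them, with a microphone-like handpiece behind at (370,200). I'll enlarge the area.

```bash
cat > h.py <<'E'
import cv2,numpy as np
from cell import status, optics
from scipy.spatial.transform import Rotation as R
def ray(uv,K,T,z):
    d=T[:3,:3]@np.linalg.solve(K,[*uv,1.]); o=T[:3,3]
    return o+d*(z-o[2])/d[2]
def proj(p,K,T):
    q=K@(T[:3,:3].T@(np.asarray(p)-T[:3,3])); return q[:2]/q[2]
E
python3 - <<'E'
from h import *
c=optics.capture("top");I=c["pixels"]
cv2.imwrite("pics/topc.png",cv2.resize(I[175:280,270:400],None,fx=6,fy=5.7,interpolation=cv2.INTER_CUBIC)[:600])
for n,m,z in (("blue",cv2.inRange(cv2.cvtColor(I,cv2.COLOR_BGR2HSV),(95,120,60),(125,255,255)),.05),("white",cv2.inRange(I,(150,150,150),(255,255,255)),.014)):
    for k in cv2.findContours(m,0,2)[0]:
        r=cv2.minAreaRect(k);
        if cv2.contourArea(k)>60 and 270<r[0][0]<410 and 170<r[0][1]<280:
            print(n,np.round(r[0]),np.round(r[1]),r[2]); print(np.round([ray(p,c["K"],c["world_from_camera"],z)for p in cv2.boxPoints(r)],3).tolist())
E
```

```text
blue [316. 222.] [27. 58.] 8.130102157592773
[[0.42, -0.037, 0.05], [0.585, -0.065, 0.05], [0.572, -0.142, 0.05], [0.407, -0.113, 0.05]]
white [390. 278.] [14. 15.] 90.0
[[0.348, -0.283, 0.014], [0.347, -0.328, 0.014], [0.306, -0.326, 0.014], [0.307, -0.282, 0.014]]
white [293. 265.] [24.  8.] 5.19442892074585
[[0.366, 0.017, 0.014], [0.388, 0.015, 0.014], [0.38, -0.055, 0.014], [0.358, -0.053, 0.014]]
white [378. 230.] [22. 21.] 23.198591232299805
[[0.454, -0.229, 0.014], [0.51, -0.256, 0.014], [0.482, -0.316, 0.014], [0.426, -0.29, 0.014]]
white [293. 219.] [15. 64.] 7.969610214233398
[[0.419, 0.013, 0.014], [0.607, -0.017, 0.014], [0.6, -0.062, 0.014], [0.412, -0.031, 0.014]]
white [272. 188.] [16.  6.] 45.0
[[0.611, 0.061, 0.014], [0.624, 0.048, 0.014], [0.59, 0.016, 0.014], [0.577, 0.029, 0.014]]
```

View pics/topc.png

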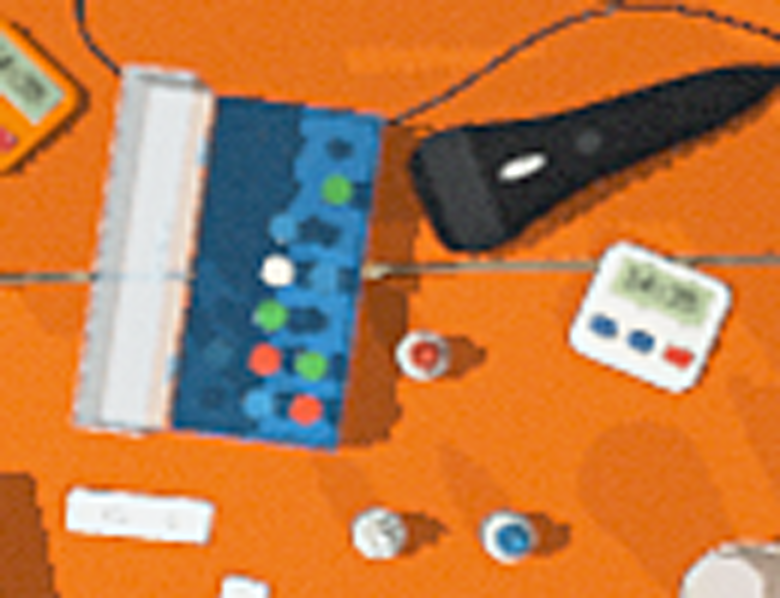

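The red key at the timer's right-hand end, about (383,237), is the start key, and the lid leans left at about x=290. I'll move above the timer with the fingers shut and turned square to the lid, for a close look on the way.

Emit:
jog_arm:
  series: "-1 0.05 -0.03 0 0 0 0.1;-1 0.1 -0.06 0 0 0 0.2;-1 0.15 -0.09 0 0 0 0.3;-1 0.2 -0.12 0 0 0 0.445;-1 0.25 -0.15 0 0 0 0.445;-1 0.3 -0.18 0 0 0 0.445;-1 0.335 -0.214 0 0 0 0.445;-1 0.335 -0.214 0 0 0 0.445;-1 0.335 -0.214 0 0 0 0.445"

```text
clock: 1.27
tcp_pos: [0.4207, -0.2559, 0.4046]
tcp_rot: [0.996, -0.084, -0.0, 0.0]
force: [0.1, 0.5, -0.4]
grip_width: 0.0001
gripper_force: 0.0
```

```bash
python3 - <<'E'
from h import *
s=status.get_state(); c=optics.capture("wrist"); print(s["tcp_pos"],s["tcp_rot"],s["force"],s["grip_width"],s["clock"],s["joint_pos"])
T=np.eye(4);T[:3,:3]=R.from_quat(s["tcp_rot"]).as_matrix();T[:3,3]=s["tcp_pos"]
W=T@c["mount"]; np.savez("w1.npz",K=c["K"],W=W,I=c["pixels"]); print(c["mount"].round(3),c["K"][0,0])
cv2.imwrite("pics/w1.png",c["pixels"])
for n,p in (("key",[.447,-.285,.0166]),("timer",[.468,-.273,.014]),("rack",[.4975,-.081,.05]),("tip",s["tcp_pos"]-[0,0,.173])): print(n,proj(p,c["K"],W).round())
t=optics.capture("top"); print("key top",ray((383,237.5),t["K"],t["world_from_camera"],.0166))
E
```

```text
[ 0.42074363 -0.25586063  0.4045737 ] [ 9.96486142e-01 -8.37570554e-02 -2.63056187e-04  2.36659622e-04] [ 0.10116832  0.52072639 -0.36955338] 0.00011581188681180474 1.275 [-5.69525334e-01  1.89760445e-01  1.74502551e+00 -7.10674301e-04
  1.20705112e+00  1.16923452e+00]
[[ 0.001 -0.958 -0.285  0.072]
 [ 1.     0.001  0.     0.001]
 [ 0.    -0.285  0.958  0.03 ]
 [ 0.     0.     0.     1.   ]] 341.28102718280167
key [338. 139.]
timer [323. 121.]
rack [115. 126.]
tip [313. 261.]
key top [ 0.4460926  -0.28678426  0.0166    ]
```

View pics/w1.png

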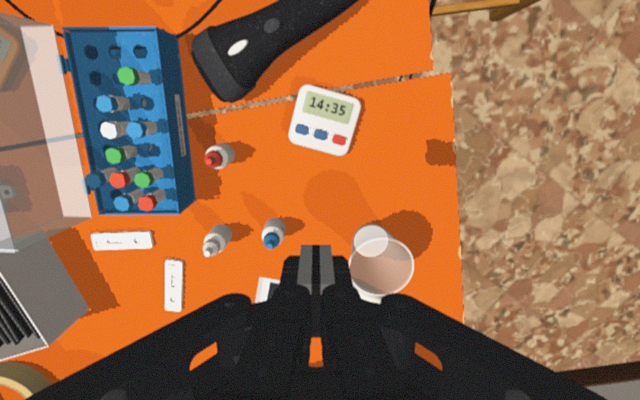

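The wrist view shows the red start key at (340,140), the middle key at (320,134) and the rack's right wall at columns 165–190. The open lid leans out to the left, and the shut fingertips span columns 299–331 (about 15 mm). Next: exact points.

```bash
python3 - <<'E'
from h import *
d=np.load("w1.npz");K,W,I=d["K"],d["W"],d["I"]
H=cv2.cvtColor(I,cv2.COLOR_BGR2HSV); S=np.zeros(I.shape[:2],np.uint8);S[90:155,290:362]=1
red=cv2.inRange(H,(0,120,100),(6,255,255))|cv2.inRange(H,(172,120,100),(180,255,255))
blue=cv2.inRange(H,(95,100,50),(125,255,255))
white=cv2.inRange(H,(0,0,150),(180,60,255))
for n,m in (("red",red*S),("blue",blue*S),("white",white*S)):
    for k in cv2.findContours(m,0,2)[0]:
        if cv2.contourArea(k)>30:
            r=cv2.minAreaRect(k); print(n,np.round(r[0],1),np.round(r[1],1),round(r[2],1),ray(r[0],K,W,.0166 if n!="white" else .014).round(4))
B=blue.copy();B[:, 200:]=0
k=max(cv2.findContours(B,0,2)[0],key=cv2.contourArea); a=cv2.approxPolyDP(cv2.convexHull(k),6,True)[:,0]
for p in a: print("rack",p,ray(p,K,W,.05).round(3),ray(p,K,W,0).round(3))
t=optics.capture("top")
for p in ((290,187.3),(282.5,249.5),(303,189),(295,251)): print("lid",[ray(p,t["K"],t["world_from_camera"],z).round(3) for z in(.135,)])
E
```

```text
red [338.6 139.4] [12.1  8.2] 14.0 [ 0.4469 -0.286   0.0166]
blue [320.1 134.3] [11.1  7. ] 15.9 [ 0.4553 -0.2679  0.0166]
blue [301.5 128.9] [11.1  7. ] 18.4 [ 0.4639 -0.2499  0.0166]
white [323.7 119.7] [64.5 61.2] 15.1 [ 0.469  -0.2739  0.014 ]
rack [155  27] [ 0.572 -0.143  0.05 ] [ 0.585 -0.123  0.   ]
rack [177  41] [ 0.558 -0.158  0.05 ] [ 0.569 -0.141  0.   ]
rack [194 199] [ 0.417 -0.134  0.05 ] [ 0.406 -0.114  0.   ]
rack [178 213] [ 0.405 -0.115  0.05 ] [ 0.392 -0.091  0.   ]
rack [100 213] [ 0.418 -0.038  0.05 ] [ 0.407 -0.002 -0.   ]
rack [ 85 180] [ 0.453 -0.035  0.05 ] [0.448 0.001 0.   ]
rack [61 58] [ 0.562 -0.053  0.05 ] [ 0.573 -0.02   0.   ]
rack [63 28] [ 0.585 -0.064  0.05 ] [ 0.599 -0.032  0.   ]
lid [array([ 0.589, -0.021,  0.135])]
lid [array([0.423, 0.003, 0.135])]
lid [array([ 0.584, -0.055,  0.135])]
lid [array([ 0.418, -0.03 ,  0.135])]
```

Key top is at (0.447,-0.286) with key spacing 20 mm as specified, and the timer yaw is about -0.44. The rack length checks (169 mm), and the lid stands near 1.57 rad with its edge 31 mm beyond the hinge. Moving behind the lid.

Emit:
jog_arm:
  series: "-1 0.008 -0.05 0 0 0 0;-1 0.016 -0.1 0 0 0 0;-1 0.024 -0.15 0 0 0 0;-1 0.032 -0.2 0 0 0 0;-1 0.04 -0.25 0 0 0 0;-1 0.045 -0.3 0 0 0 0;-1 0.045 -0.3 0 0 0 0;-1 0.045 -0.3 0.04 0 0 0;-1 0.045 -0.3 0.08 0 0 0;-1 0.045 -0.3 0.111 0 0 0;-1 0.045 -0.3 0.111 0 0 0;-1 0.045 -0.3 0.111 0 0 0"

```text
clock: 2.92
tcp_pos: [0.516, 0.0315, 0.2949]
tcp_rot: [0.996, -0.085, 0.001, 0.0]
force: [0.2, -0.2, 0.0]
grip_width: 0.0001
gripper_force: 0.0
```

```bash
python3 - <<'E'
from h import *
s=status.get_state(); c=optics.capture("wrist"); cv2.imwrite("pics/w2.png",c["pixels"]); print(s["tcp_pos"],s["force"])
E
```

```text
[0.51602413 0.03150756 0.29489216] [ 0.16711587 -0.24418811  0.01359581]
```

View pics/w2.png

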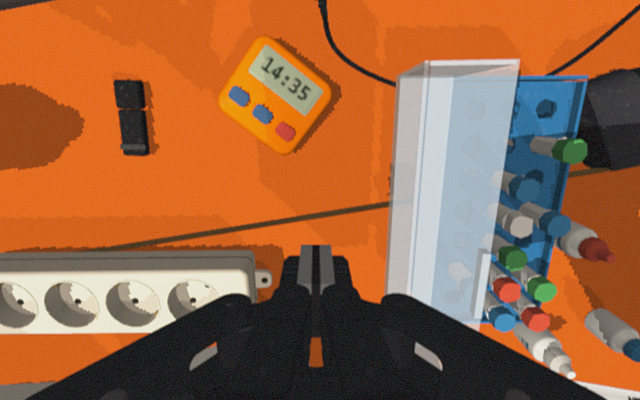

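The fingers are behind the lid with about 30 mm clearance: tip at columns 299–331, lid edge at 398. Swinging the lid over along its arc.

Emit:
jog_arm:
  series: "-1 0 0.015 0 0 0 0;-1 0 0.028 -0.001 0 0 0;-1 0 0.037 -0.003 0 0 0;-1 0 0.046 -0.005 0 0 0;-1 0 0.053 -0.007 0 0 0;-1 0 0.06 -0.008 0 0 0;-1 0 0.068 -0.008 0 0 0;-1 0 0.076 -0.007 0 0 0;-1 0 0.083 -0.006 0 0 0;-1 0 0.09 -0.003 0 0 0;-1 0 0.097 0 0 0 0;-1 0 0.104 0.003 0 0 0;-1 0 0.11 0.008 0 0 0;-1 0 0.116 0.013 0 0 0;-1 0 0.122 0.018 0 0 0"

```text
clock: 4.85
tcp_pos: [0.495, -0.0882, 0.2752]
tcp_rot: [0.996, -0.084, -0.0, 0.0]
force: [0.8, 1.0, 1.7]
grip_width: -0.0002
gripper_force: 0.6
```

```bash
python3 - <<'E'
from h import *
s=status.get_state(); c=optics.capture("wrist"); cv2.imwrite("pics/w3.png",c["pixels"]); print(s["tcp_pos"],s["force"])
E
```

```text
[ 0.49499584 -0.08817494  0.27522847] [0.81819964 0.96283646 1.65782655]
```

View pics/w3.png

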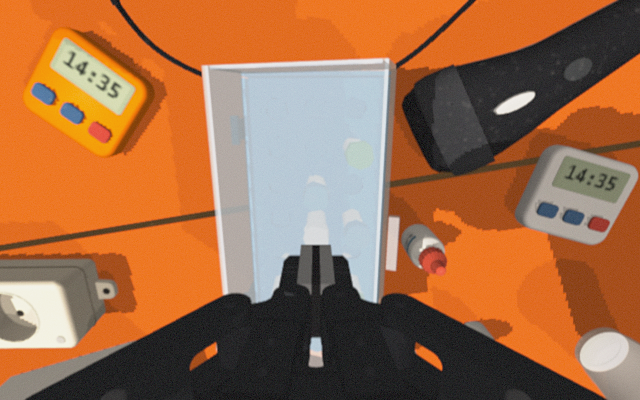

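The lid is about 0.3 rad from shut, following the fingers at ~2 N. Pushing it down.

Emit:
jog_arm:
  series: "-1 0 0.004 0.005 0 0 0;-1 0 0.007 0.009 0 0 0;-1 0 0.009 0.013 0 0 0;-1 0 0.01 0.016 0 0 0;-1 0 0.01 0.018 0 0 0;-1 0 0.01 0.019 0 0 0;-1 0 0.01 0.02 0 0 0;-1 0 0.01 0.02 0 0 0"

```text
clock: 5.9
tcp_pos: [0.4933, -0.0977, 0.2578]
tcp_rot: [0.996, -0.084, 0.001, 0.0]
force: [-5.7, 0.4, 16.5]
grip_width: 0.0
gripper_force: 8.5
```

Fingertips stopped at z=0.085 with 16 N, which matches the shut lid's top. Lifting off and moving above the start key, turned to the timer's yaw.

Emit:
jog_arm:
  series: "-1 0 0 -0.02 0 0 0;-1 0 0 -0.06 0 0 0;-1 0 0 -0.1 0 0 0;-1 -0.003 0.05 -0.1 0 0 0.1;-1 -0.008 0.1 -0.1 0 0 0.2;-1 -0.012 0.15 -0.1 0 0 0.272;-1 -0.015 0.196 -0.1 0 0 0.272;-1 -0.015 0.196 -0.06 0 0 0.272;-1 -0.015 0.196 -0.02 0 0 0.272;-1 -0.015 0.196 -0.02 0 0 0.272;-1 -0.015 0.196 -0.02 0 0 0.272"

```text
clock: 7.28
tcp_pos: [0.4464, -0.2885, 0.2768]
tcp_rot: [0.976, -0.218, 0.001, 0.0]
force: [-0.5, 0.5, -0.7]
grip_width: 0.0001
gripper_force: 0.0
```

```bash
python3 - <<'E'
from h import *
s=status.get_state(); c=optics.capture("wrist"); sc=optics.capture("scene")["pixels"]
cv2.imwrite("pics/w4.png",np.hstack([c["pixels"],cv2.resize(sc[160:310,240:420],None,fx=2.667,fy=2.667)])[:, :1120][:,::1] if 0 else c["pixels"])
cv2.imwrite("pics/s4.png",cv2.resize(sc[150:300,240:430],None,fx=4,fy=4,interpolation=cv2.INTER_CUBIC))
T=np.eye(4);Rm=R.from_quat(s["tcp_rot"]).as_matrix();T[:3,:3]=Rm;T[:3,3]=s["tcp_pos"];W=T@c["mount"];K=c["K"]
print(s["tcp_pos"],s["tcp_rot"],s["force"])
H=cv2.cvtColor(c["pixels"],cv2.COLOR_BGR2HSV)
m=cv2.inRange(H,(0,120,80),(6,255,255))|cv2.inRange(H,(172,120,80),(180,255,255))
b=cv2.inRange(H,(95,100,50),(125,255,255))
for n,q in(("r",m),("b",b)):
  for k in cv2.findContours(q,0,2)[0]:
    if cv2.contourArea(k)>60:
        r=cv2.minAreaRect(k);p=ray(r[0],K,W,.0166); print(n,np.round(r[0],1),np.round(r[1],1),p.round(4),"tool shift",(Rm.T@(p-s["tcp_pos"])).round(4))
E
```

```text
[ 0.44643424 -0.28846936  0.27682926] [ 9.75907105e-01 -2.18184216e-01  9.38360863e-04  3.00715567e-04] [-0.47686082  0.47253202 -0.67786728]
r [136.2 287.9] [24.1 34.4] [ 0.4445 -0.1382  0.0166] tool shift [-0.0663 -0.1352  0.2601]
r [310. 206.] [12. 18.] [ 0.4472 -0.2861  0.0166] tool shift [-0.0008 -0.0026  0.2602]
b [282. 206.] [10. 18.] [ 0.4557 -0.2681  0.0166] tool shift [-0.0008 -0.0224  0.2602]
b [253.5 206.5] [11. 17.] [ 0.4639 -0.2497  0.0166] tool shift [-0.0012 -0.0425  0.2602]
b [ 70.5 237.2] [244.2  61.7] [ 0.4998 -0.1184  0.0166] tool shift [-0.0246 -0.1767  0.2602]
```

View pics/w4.png

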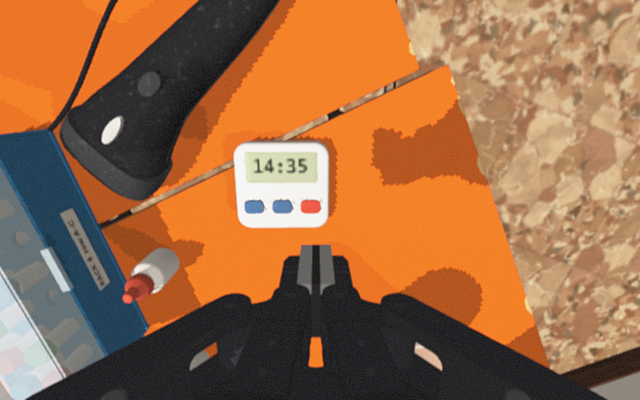

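View pics/s4.png

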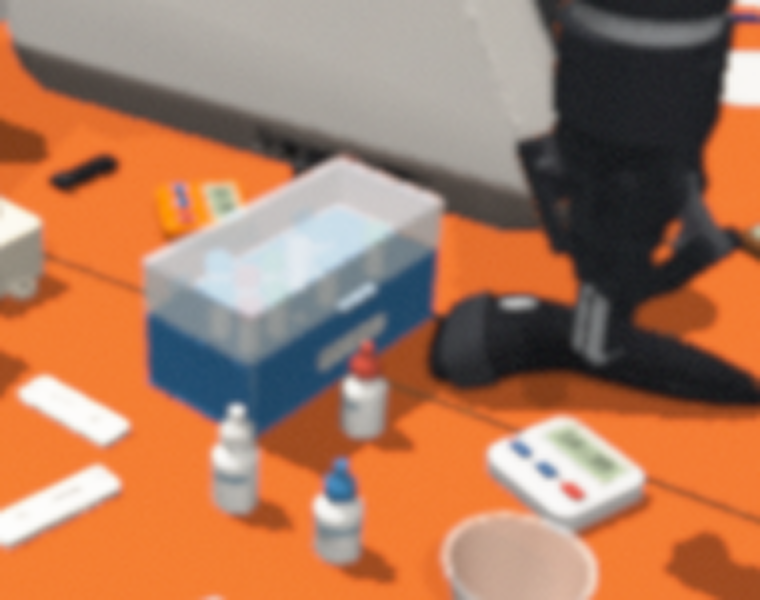

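The lid is flush shut in the scene view. The start key at (310,206) is 2.6 mm inboard of the tip's axis, as planned, which keeps clear of the middle key at (282,206). Descending.

Emit:
jog_arm:
  series: "-1 0 0 0.04 0 0 0;-1 0 0 0.07 0 0 0;-1 0 0 0.082 0 0 0;-1 0 0 0.084 0 0 0;-1 0 0 0.084 0 0 0"

```text
clock: 8.0
tcp_pos: [0.4463, -0.2887, 0.1929]
tcp_rot: [0.976, -0.218, 0.001, 0.0]
force: [0.8, 0.4, 0.1]
grip_width: 0.0
gripper_force: 0.0
```

Emit:
jog_arm:
  series: "-1 0 0 0.002 0 0 0;-1 0 0 0.0035 0 0 0;-1 0 0 0.0045 0 0 0;-1 0 0 0.0055 0 0 0;-1 0 0 0.006 0 0 0;-1 0 0 0.006 0 0 0"

```text
clock: 8.75
tcp_pos: [0.4461, -0.2886, 0.1877]
tcp_rot: [0.976, -0.218, 0.001, 0.0]
force: [-2.7, 1.0, 14.7]
grip_width: -0.0002
gripper_force: 7.6
```

Tip at z=0.0147 with 14.7 N: the key is fully down. Withdrawing.

Emit:
jog_arm:
  series: "-1 0 0 -0.003 0 0 0;-1 0 0 -0.01 0 0 0;-1 0 0 -0.05 0 0 0;-1 0 0 -0.1 0 0 0;-1 0 0 -0.12 0 0 0;-1 0 0 -0.12 0 0 0;-1 0 0 -0.12 0 0 0"

```text
clock: 9.62
tcp_pos: [0.4453, -0.288, 0.3045]
tcp_rot: [0.976, -0.218, -0.001, -0.0]
force: [-0.6, 0.9, 0.0]
grip_width: 0.0003
gripper_force: 0.0
```

```bash
python3 - <<'E'
from h import *
s=status.get_state(); c=optics.capture("wrist"); cv2.imwrite("pics/w5.png",c["pixels"]); print(s["tcp_pos"],s["force"])
E
```

```text
[ 0.44529923 -0.28804465  0.30446156] [-0.64685794  0.89351576  0.049548  ]
```

View pics/w5.png

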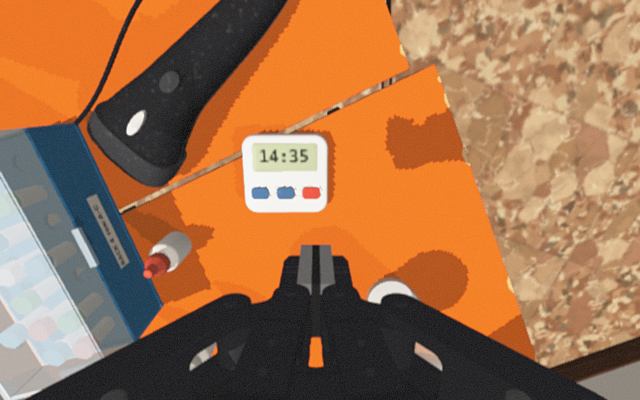

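The timer is still in place, with its keys at (261–311,193). The lid is shut and the gripper is clear of everything.

```bash
python3 -c "
from cell import workorder
print(workorder.sign_off())"
```

```text
the job is handed in; nothing more can be done
None
```

I swung the lid fully shut, pressed the start key all the way down (peak reading 14.7 N) and withdrew clear, then handed the job in at about 10 s; sign-off returned no verdict.

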